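# Release two vials through the lever hatch and ease its lid shut

## Robot

A 6-joint arm with a two-finger parallel gripper is mounted at the origin on the work surface. World frame = base frame: x ahead of the robot, y to its left, z up, the work surface at z = 0. Lengths are in m, angles in rad, forces in N, time in s.
With the tool pointing down it reaches from about 0.35 to 0.975 m from the base axis. Payload 17.4 kg.
Tool frame: the origin (TCP) lies between the finger pads; the fingertips stand 8 mm ahead of it and the grasp point (between the pads) lies 11 mm behind it; z points along the fingers, x is the direction in which the jaws open and shut, and the axes are right-handed (so a half turn about z gives the same grasp; the last joint's range is limited). The gripper opens to 85 mm and grips with 20 to 120 N. Pads are 22 mm wide; open, the fingers measure 114 mm over their backs; the gripper's body (76 mm by 85 mm) begins 54 mm behind the grasp point. The pads swing forward as they close: fully open they stand 13 mm farther back than shut.
Start: joints at [1.109, 0.116, 1.442, -0, 1.584, -0.038], TCP at [0.278, 0.615, 0.239] pointing down, gripper open.
Joint ranges: [-2.83, 2.83], [-0.83, 2.19], [0.07, 2.5], [-1.14, 4.28], [0.01, 3], [-2.97, 2.97]. Speed limits (rad/s): [1.89, 1.89, 2.22, 3.14, 3.14, 3.14].

## Interface

Orientations are given as a 3x3 rotation matrix whose columns are the frame's x, y, z axes.
In Python, from station import manip gives the robot as it stands. The module is installed in compiled form; this text tells all that it offers.
- The arm moves only by the tool drive_tool, never from a script. Its argument "commands" is one flat list of numbers, 7 for each row, row after row: the turn, a rotation vector about the tool's x, y, z in rad, then the shift along the tool's x, y, z in mm, then the finger opening in mm, from 0 to 85.4. A call has 1 to 5 rows; each row is the pose to reach, as a shift and turn from the pose commanded when the call began, along the tool's axes at that moment; what a row does not reach only later rows make up. A row lasts 1/8 s, in which the tool goes at most 62.5 mm and 10.7 degrees, less where a joint would pass 70% of its speed; a pose out of reach is approached as far as the arm can. A call with a gripper value outside its range is refused whole. The fingers move at their own pace and stop on an object; "grip_force" is the grip in N (left out, the last holds). Time passes only in rows, so rows that repeat a pose let the fingers close. It gives the time, the measured TCP pose, the force and the opening at its end, in the units of the state.
- manip.state(): the state, without advancing time (a new reading comes with each control period).
- manip.read_camera(name): name is "side" or "top"; returns a dict with "frame" (384x512x3 uint8, red, green, blue), "depth" (384x512 float32, m along the optical axis (not along the pixel's ray), 0 where there is no reading), "camera_matrix" (3x3 intrinsics, pixels), "extrinsics" (4x4, takes a point from world to camera coordinates). Camera axes: x right, y up, looking along -z (the intrinsics and any distortion apply to the point x, -y, -z); pixel columns grow to the right and rows downward; lengths in m; the calibration is good to about 2 mm. A picture is of the moment at which its call begins.
- manip.close_job(): hands the job in, once; it reports no verdict.
The state is a dict: "time_s": time; "qpos": joint angles; "dq": joint speeds; "joint_torque": joint torques, N m; "eef_pos": TCP position; "ee_rot": TCP orientation; "wrist_force": force on the tool from outside, world axes, zero at the start; "moment": the same for the moment, N m; "opening": opening from 0.0 (shut) to 1.0 (fully open).
Only numpy, scipy, OpenCV 4.12 (cv2) and the standard library are available. Lean on these libraries where they do the work, as an engineer would, in place of code of your own. Each camera call takes 0.05 s, during which the arm holds its last target.

## Task

Push the orange paddle of the vial hatch all the way down so that its linked lid swings fully open, and keep it down until both vials have rolled out into the tray at the hatch's far end. Then let the paddle come up slowly under your fingertips, taking a couple of seconds, so that the lid settles shut without slamming, and move clear. Use only the lever: do not touch the lid or the vials, grasp or lift nothing, and leave the other things on the bench where they stand.

Things in the scene. Friction and masses are not known exactly. Their poses are not given: they have to be found in the camera images.
- hatch: the vial hatch: a fixed white and blue cabinet 285 mm long (x), 104 mm wide (y), 128 mm tall with the lid shut. Origin on the bench, 30 mm behind its front (blue) face, in its mid plane; its x axis points from the lever end to the tray end, y to the left, z up. The robot-side end carries the lever, then comes a sloping vial chute under the lid (to x = 135 mm), then the open tray (x = 135 to 248 mm, inside width 86 mm, floor about 24 mm and walls 70 mm above the bench)
- paddle_top (a point): centre of the top face of the orange paddle, which is 46 mm (hatch x) x 50 mm (hatch y) x 8 mm thick, at the free end of a steel lever. At rest it is about 138 mm above the bench and 124 mm ahead of the hatch's origin (at -x), its top leaning 0.2 rad (its front edge the higher); pressed right down it has sunk about 48 mm, leans 0.22 rad the other way, and has shifted under 3 mm horizontally. The way above and around it is clear. The point moves with the paddle
- lever (a joint): angle of the lever about its axle (hatch x = -12 mm, z = 111 mm, along hatch y): 0 at rest, 0.42 rad with the paddle at its lower stop. Pressing the paddle takes about 2 to 6 N down, all from the lid's weight; released, the lever flies up and the lid slams
- lid (a joint): opening angle of the lid, always 2 times the lever's angle: 0 shut, 0.84 rad fully open. It hinges at the lever end (hatch x = 12 mm, z = 116 mm) and its tray end swings up; nothing holds it open but the pressed lever
- lid_edge (a point): middle of the top of the lid's free (tray) edge. The lid is a translucent blue panel 134 x 106 x 5 mm with a flap 84 mm wide and 50 mm deep hanging from its tray end, which holds the vials back. This edge is about 128 mm above the bench when shut and 220 mm when raised
- vial_amber: amber vial with a white cap, 22 mm across, 75 mm long, lying along hatch y in the chute under the lid; origin at its centre; about 30 g
- vial_clear: clear vial with a red cap, same size, lying in the chute behind the amber one; origin at its centre
- beaker: bystander, to be left alone: white open beaker, 56 mm across, 70 mm tall; origin at the centre of its underside
- cap_jar: bystander, to be left alone: white jar with a blue cap, 50 mm across, 60 mm tall; origin at the centre of its underside
- wash_bottle: bystander, to be left alone: white bottle with a red cap, 52 mm across, 110 mm tall; origin at the centre of its underside
- collar: bystander, to be left alone: brass ring, 54 mm across, 20 mm tall; origin at the centre of its underside
- wipe_box: bystander, to be left alone: closed cardboard box, 100 x 70 x 50 mm tall; origin at the centre of its underside
- tip_tray: bystander, to be left alone: open green tray, 100 x 80 x 35 mm tall; origin at the centre of its underside

How it is judged:
On the way, in this order (a step that is already met when the one before it is completed fails the run):
1. the lid is swung fully open by the lever and both vials have rolled into the tray (value of joint lid above 0.76 rad and x of vial_amber in the frame of hatch between 0.138 and 0.25 m and y of vial_amber in the frame of hatch between -0.043 and 0.043 m and height (world z) of each of vial_amber, vial_clear below 0.065 m and x of vial_clear in the frame of hatch between 0.138 and 0.25 m and y of vial_clear in the frame of hatch between -0.043 and 0.043 m), for 0.2 s.
2. the lid is back down, shut (value of joint lid below 0.03 rad and x of vial_amber in the frame of hatch between 0.138 and 0.25 m and y of vial_amber in the frame of hatch between -0.043 and 0.043 m and height (world z) of each of vial_amber, vial_clear below 0.065 m and x of vial_clear in the frame of hatch between 0.138 and 0.25 m and y of vial_clear in the frame of hatch between -0.043 and 0.043 m), for 0.2 s.
At the end, for the whole second after the job is handed in: the lid is shut (under 0.03 rad), the lever is up (under 0.02 rad), and both vials lie at rest in the tray, between its walls (all of step 2 and value of joint lever below 0.02 rad and linear speed of each of vial_amber, vial_clear below 0.03 m/s); the robot touches nothing.
It fails at once if the lid slammed: it fell faster than 1.5 rad/s (velocity of joint lid below -1.5 rad/s).
It fails at once if the robot touched the lid (contact force between lid and the fingers above 1 N or contact force between lid and the arm above 1 N).
It fails at once if the robot touched a vial ((contact force between vial_amber and the fingers above 0.5 N or contact force between vial_amber and the arm above 0.5 N) or (contact force between vial_clear and the fingers above 0.5 N or contact force between vial_clear and the arm above 0.5 N)).
It fails at once if a bystander was pushed or lifted more than 20 mm (distance of any of beaker, cap_jar, wash_bottle, collar, wipe_box, tip_tray from where it was at the start of the episode above 0.02 m).
It also fails if it takes over 42 s, if anything falls off the work surface, if the arm or the gripper's body presses on something with over 40 N, if the wrist force passes 120 N, or if a joint passes its speed limit or range.

## Working session

There is one attempt and no reset: what is moved stays moved. The work goes in short steps, Python scripts to look and compute and a tool call to move; the robot and the scene stay as the last step left them, time stands still between calls to the robot, and variables do not carry over. Pictures are saved under pics/ and viewed, and the job is handed in when it is done.

Besides the shell and the picture viewer there is one more tool, called after ">>>" as name(argument=value, ...) on one line, values as JSON. drive_tool: Moves the arm, as the interface text tells. Its arguments: {"type":"object","properties":{"commands":{"type":"array","items":{"type":"number"}},"grip_force":{"type":"number"}},"required":["commands"]}

```bash
mkdir -p pics; cat > h.py <<'E'
import numpy as np,cv2
from station import manip
def cam(n,save=None):
    c=manip.read_camera(n)
    if save: cv2.imwrite('pics/'+save,c['frame'][:,:,::-1])
    return c
def world(c,u,v,d=None):
    K=c['camera_matrix'];d=c['depth'][int(round(v)),int(round(u))] if d is None else d
    x=(u-K[0,2])/K[0,0]*d;y=(v-K[1,2])/K[1,1]*d
    return (np.linalg.inv(c['extrinsics'])@np.array([x,-y,-d,1]))[:3]
E
python3 - <<'E'
from h import *
for n in('side','top'):
    c=cam(n,n+'0.png'); np.savez(n+'0.npz',**c); print(c['camera_matrix'],c['extrinsics'])
print(manip.state())
E
```

```text
[[348.08708811   0.         256.60138058]
 [  0.         348.08708811 191.6156801 ]
 [  0.           0.           1.        ]] [[-0.99439998 -0.10482644 -0.01342017  0.56870169]
 [ 0.06847986 -0.7358553   0.67366719 -0.11044345]
 [-0.08049343  0.66897563  0.738913   -0.82797617]
 [ 0.          0.          0.          1.        ]]
[[486.97420265   0.         254.87572458]
 [  0.         486.97420265 189.14124395]
 [  0.           0.           1.        ]] [[ 0.00340427 -0.9997793  -0.02073047  0.05385083]
 [ 0.99726404  0.00186342  0.07389834 -0.54273151]
 [-0.0738434  -0.02092532  0.99705029 -1.1593527 ]
 [ 0.          0.          0.          1.        ]]
{'time_s': 0.1, 'qpos': array([ 1.10921005e+00,  1.16457085e-01,  1.44223216e+00, -5.40228705e-06,
        1.58402814e+00, -3.78161740e-02]), 'dq': array([-0.00189823, -0.0038534 , -0.00148988,  0.00024978,  0.00059051,
       -0.00061465]), 'joint_torque': array([ 1.78607639e-03, -7.33668995e+01, -6.33788824e+01, -1.60414647e-04,
        5.28786855e-03, -2.34850381e-05]), 'eef_pos': array([0.27749902, 0.61512246, 0.23860222]), 'ee_rot': array([[ 4.11199768e-01,  9.11545120e-01, -4.96085646e-04],
       [ 9.11544561e-01, -4.11200065e-01, -1.00943431e-03],
       [-1.12413537e-03, -3.71250187e-05, -9.99999367e-01]]), 'wrist_force': array([0.52389194, 0.91541752, 0.39585304]), 'moment': array([ 0.01341633, -0.04542512,  0.0188512 ]), 'opening': 1.0007078555132984}
```

```bash
ls pics
```

```text
side0.png
top0.png
```

View pics/side0.png

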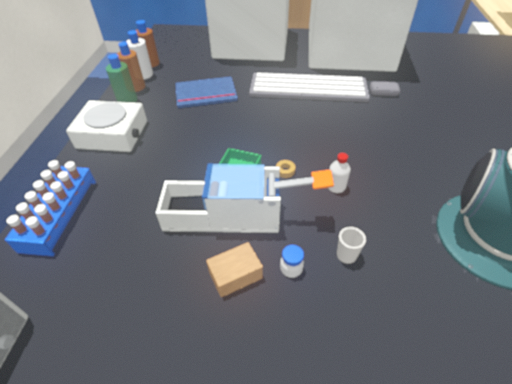

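View pics/top0.png

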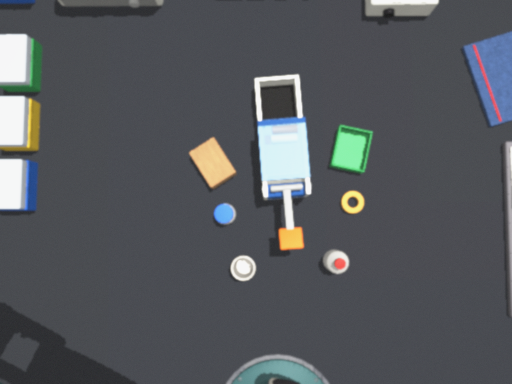

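The side picture shows the orange paddle at (322,180). In the top picture it's at (291,239), and the hatch runs up to its tray at about (278,82). The wash bottle (337,262) and the beaker (243,268) stand on either side of the paddle.

```bash
python3 - <<'E'
from h import *
for n in('top','side'):
    c=dict(np.load(n+'0.npz'))
    f=c['frame'];hsv=cv2.cvtColor(f,cv2.COLOR_RGB2HSV)
    m=cv2.inRange(hsv,(8,200,180),(20,255,255))
    k,l,s,ce=cv2.connectedComponentsWithStats(m)
    for i in range(1,k):
        if s[i,4]>60:
            v,u=np.where(cv2.erode((l==i).astype('uint8'),np.ones((3,3)))>0)
            P=np.array([world(c,a,b) for a,b in zip(u,v) if c['depth'][b,a]>0])
            P=P[abs(P[:,2]-np.median(P[:,2]))<.02]
            print(n,s[i],ce[i],P.mean(0),np.median(P,0),P.min(0),P.max(0))
            A=np.c_[P[:,:2]-P[:,:2].mean(0),np.ones(len(P))];print('plane',np.linalg.lstsq(A,P[:,2],rcond=None)[0])
            print(cv2.minAreaRect(np.array([[a,b] for b,a in np.argwhere(l==i)],dtype=np.float32)))
c=dict(np.load('top0.npz'))
for nm,u,v in [('lever',288,200),('lever2',290,225),('bottle',337,262),('beakerrim',236,262),('lidL',263,160),('lidR',306,155),('trayfar L',258,80),('trayfarR',297,78),('frontL',265,194),('frontR',308,190)]: print(nm,world(c,u,v))
f=c['frame'][60:300,200:370,::-1];cv2.imwrite('pics/topcrop.png',cv2.resize(f,None,fx=2.5,fy=2.5,interpolation=cv2.INTER_CUBIC))
E
```

```text
lever [ 0.51112717 -0.02001918  0.12302287]
lever2 [ 0.45614671 -0.02382197  0.13274508]
bottle [ 0.37532133 -0.12793819  0.11328258]
beakerrim [0.36743787 0.09984078 0.02279613]
lidL [0.59963187 0.03529361 0.12537656]
lidR [ 0.61097192 -0.05995168  0.12447097]
trayfar L [0.7978632  0.04778009 0.06802004]
trayfarR [ 0.80199734 -0.04421284  0.06937324]
frontL [0.52446557 0.03072117 0.1201467 ]
frontR [ 0.53347837 -0.06432934  0.12089029]
```

View pics/topcrop.png

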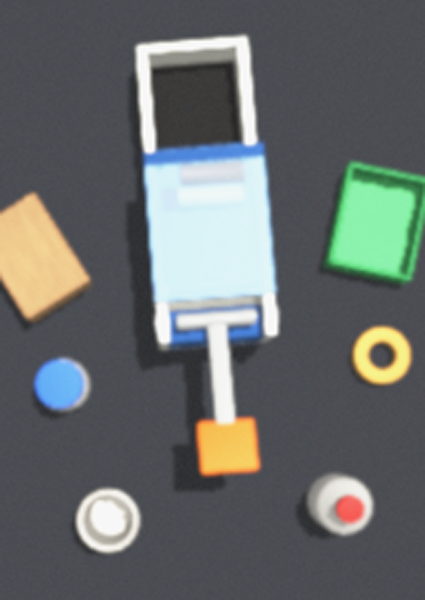

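The crop shows the paddle corners at about (197,420), (257,418), (262,472) and (201,476). The lever runs up from it at a slight tilt. My colour mask missed the paddle, so I'll use these corners.

```bash
python3 - <<'E'
from h import *
c=dict(np.load('top0.npz'));print(c['frame'][239,291],c['frame'].shape)
for n,uv,r in(('top',(291,239),None),('side',(322,180),None)):
    c=dict(np.load(n+'0.npz'))
    f=c['frame'].astype(int)
    m=((f[:,:,0]-f[:,:,2]>120)&(f[:,:,1]<170)&(f[:,:,0]>200)).astype('uint8')
    k,l=cv2.connectedComponents(m); lab=l[uv[1],uv[0]];print(lab)
    M=(l==lab).astype('uint8');v,u=np.where(cv2.erode(M,np.ones((3,3)))>0)
    P=np.array([world(c,a,b) for a,b in zip(u,v) if c['depth'][b,a]>0])
    print(n,u.mean(),v.mean(),len(P),P.mean(0),P.min(0),P.max(0))
    A=np.c_[P[:,:2]-P[:,:2].mean(0),np.ones(len(P))];print('plane',np.linalg.lstsq(A,P[:,2],rcond=None)[0])
c=dict(np.load('top0.npz'))
for x,y in[(197,420),(257,418),(262,472),(201,476)]:
    u,v=200+x/2.5,60+y/2.5
    print(world(c,u,v,c['depth'][239,291]))
E
```

```text
[247 200  91] (384, 512, 3)
0
top 255.06507036358346 191.5577787873065 195158 [0.54159594 0.05694202 0.00697445] [ 0.07082066 -0.58684996 -0.01012194] [1.03142453 0.7132832  0.50779306]
plane [0.00932642 0.00459431 0.00697445]
0
side 255.4050929462694 191.52603514132926 195552 [ 0.66296761 -0.30146802 -0.03686555] [-0.94477923 -2.38773855 -0.765336  ] [2.20315743 0.41437511 0.26107523]
plane [-0.14349333  0.12273565 -0.03686555]
[0.44958333 0.00071191 0.13872209]
[ 0.4514874  -0.05123115  0.13777297]
[ 0.4048681  -0.05564714  0.13422758]
[ 0.40123391 -0.00284154  0.13506666]
```

>>> drive_tool(commands=[0,0,0.18,-100,77,0,0,0,0,0.36,-200,153,0,0,0,0,0.54,-300,229,0,0,0,0,0.72,-400,305,0,0,0,0,0.9,-480,366,0,0])

```text
time_s: 0.72
eef_pos: [0.3482, 0.309, 0.239]
ee_rot: [[0.971, 0.239, -0.0], [0.239, -0.971, -0.0], [-0.0, 0.0, -1.0]]
wrist_force: [1.2, -0.5, 0.8]
opening: -0.003
```

```bash
cat > to.py <<'E'
from h import *
import sys
from scipy.spatial.transform import Rotation as R
# usage: to.py x y z yaw(tool x) -> tool-frame turn and shift in mm from measured pose
x,y,z,w=map(float,sys.argv[1:5]);s=manip.state();Rt=s['ee_rot']
T=np.c_[[np.cos(w),np.sin(w),0],[np.sin(w),-np.cos(w),0],[0,0,-1]]
print('t',s['time_s'],'pos',s['eef_pos'].round(4),'F',s['wrist_force'].round(2),'open',round(s['opening'],3))
print('turn',R.from_matrix(Rt.T@T).as_rotvec().round(3),'shift mm',(Rt.T@(np.array([x,y,z])-s['eef_pos'])*1000).round(1))
E
python3 to.py 0.427 -0.027 0.239 0.077
```

```text
t 0.725 pos [0.3482 0.309  0.239 ] F [ 1.25 -0.53  0.8 ] open -0.003
turn [0.    0.    0.165] shift mm [-3.900e+00  3.451e+02  1.000e-01]
```

>>> drive_tool(commands=[0,0,0.08,-1,60,0,0,0,0,0.165,-2,120,0,0,0,0,0.165,-3,180,0,0,0,0,0.165,-4,240,0,0,0,0,0.165,-4,300,0,0])

```text
time_s: 1.35
eef_pos: [0.4176, 0.0171, 0.2394]
ee_rot: [[0.997, 0.082, 0.001], [0.082, -0.997, 0.0], [0.001, 0.0, -1.0]]
wrist_force: [1.4, 1.3, 0.1]
opening: -0.003
```

```bash
python3 to.py 0.427 -0.027 0.239 0.077
```

```text
t 1.35 pos [0.4176 0.0171 0.2394] F [1.37 1.31 0.1 ] open -0.003
turn [ 0.    -0.001  0.005] shift mm [ 5.7 44.7  0.4]
```

>>> drive_tool(commands=[0,0,0,5,30,0,0,0,0,0,6,45,20,0,0,0,0,6,45,45,0,0,0,0,6,45,60,0,0,0,0,6,45,60,0])

```text
time_s: 1.98
eef_pos: [0.4269, -0.0247, 0.1779]
ee_rot: [[0.997, 0.083, -0.002], [0.083, -0.997, 0.0], [-0.002, -0.0, -1.0]]
wrist_force: [1.0, -0.0, 0.1]
opening: -0.001
```

```bash
python3 to.py 0.427 -0.027 0.16 0.077; python3 - <<'E'
from h import *
c=cam('side','s1.png');t=cam('top','t1.png')
im=np.hstack([cv2.resize(c['frame'][110:260,140:370],(460*400//460,300*400//460)),cv2.resize(t['frame'][120:300,190:390],(400,360))[:260]])
cv2.imwrite('pics/c1.png',cv2.resize(im[:,:,::-1],(800,260)))
E
```

```text
t 1.975 pos [ 0.4269 -0.0247  0.1779] F [ 0.98 -0.03  0.09] open -0.001
turn [-0.     0.002  0.006] shift mm [-0.   2.3 17.9]
```

View pics/c1.png

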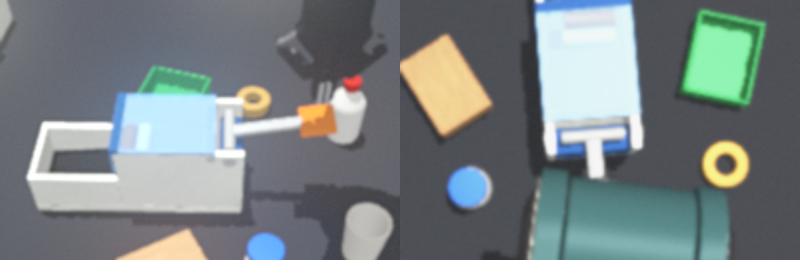

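```bash
python3 - <<'E'
import cv2
from h import *
f=cv2.imread('pics/s1.png')[110:230,250:370]
cv2.imwrite('pics/c2.png',cv2.resize(f,(600,600),interpolation=cv2.INTER_CUBIC))
c=dict(np.load('side0.npz'))
for p in[(0.427,-.027,.138),(0.427,-.0247,.170)]:
    q=c['extrinsics']@np.r_[p,1];K=c['camera_matrix'];print(K[0,0]*q[0]/-q[2]+K[0,2],-K[1,1]*q[1]/-q[2]+K[1,2])
E
```

```text
321.47146893565116 177.47127829519687
323.33042787132985 167.8186156069457
```

View pics/c2.png

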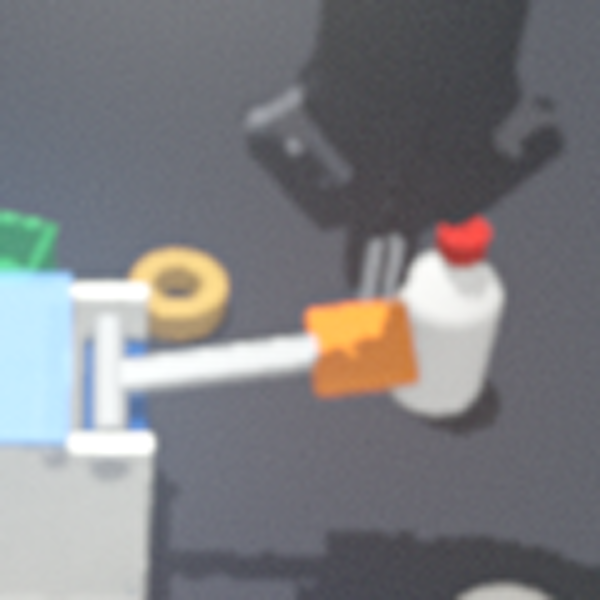

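>>> drive_tool(commands=[0,0,0,0,2,12,0,0,0,0,0,2,22,0,0,0,0,0,2,30,0,0,0,0,0,2,37,0,0,0,0,0,2,44,0])

```text
time_s: 2.7
eef_pos: [0.4276, -0.0274, 0.1351]
ee_rot: [[0.997, 0.082, 0.0], [0.082, -0.997, -0.0], [-0.0, 0.0, -1.0]]
wrist_force: [-2.5, -0.6, 3.4]
opening: -0.004
```

```bash
python3 to.py 0.427 -0.027 0.098 0.077; python3 - <<'E'
from h import *
cam('side','s2.png')
f=cv2.imread('pics/s2.png')[60:260,130:370]
cv2.imwrite('pics/c3.png',cv2.resize(f,(720,600),interpolation=cv2.INTER_CUBIC))
E
```

```text
t 2.7 pos [ 0.4276 -0.0274  0.1351] F [-2.5  -0.61  3.44] open -0.004
turn [0.    0.    0.005] shift mm [-0.6 -0.4 37.1]
```

View pics/c3.png

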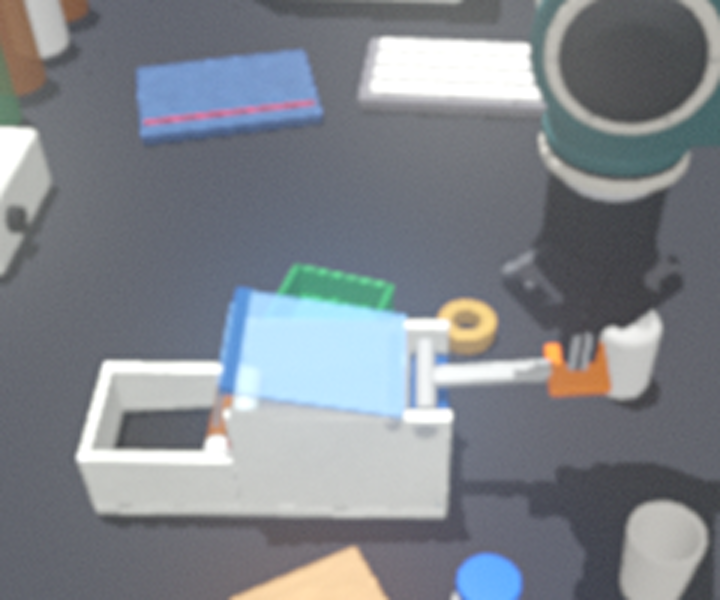

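The fingertips are on the paddle at (580,360), and the lid has started to rise. The amber vial shows at (222,420). I'll keep pressing.

>>> drive_tool(commands=[0,0,0,0,0,8,0,0,0,0,0,0,16,0,0,0,0,0,0,24,0,0,0,0,0,0,31,0,0,0,0,0,0,35,0])

```text
time_s: 3.38
eef_pos: [0.4276, -0.0273, 0.0998]
ee_rot: [[0.997, 0.082, -0.0], [0.082, -0.997, 0.0], [-0.0, -0.0, -1.0]]
wrist_force: [1.4, 1.0, 2.0]
opening: 0.0
```

```bash
python3 to.py 0.427 -0.027 0.098 0.077; python3 - <<'E'
from h import *
cam('side','s3.png')
f=cv2.imread('pics/s3.png')[60:260,130:370]
cv2.imwrite('pics/c4.png',cv2.resize(f,(720,600),interpolation=cv2.INTER_CUBIC))
E
```

```text
t 3.375 pos [ 0.4276 -0.0273  0.0998] F [1.41 0.95 1.95] open 0.0
turn [-0.     0.     0.005] shift mm [-0.6 -0.3  1.8]
```

View pics/c4.png

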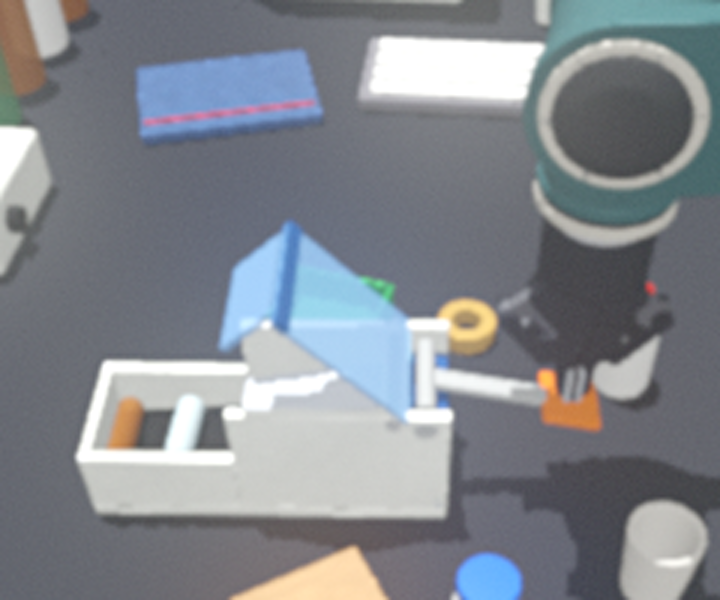

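Both vials are in the tray, amber at (125,425) and clear at (185,425), and the lid is high. I'll press on gently to the stop and hold.

>>> drive_tool(commands=[0,0,0,0,0,2,0,0,0,0,0,0,3,0,0,0,0,0,0,3,0,0,0,0,0,0,3,0,0,0,0,0,0,3,0])

```text
time_s: 4.05
eef_pos: [0.4279, -0.0273, 0.0987]
ee_rot: [[0.997, 0.082, 0.001], [0.082, -0.997, -0.0], [0.001, 0.0, -1.0]]
wrist_force: [-7.3, 1.8, 16.8]
opening: 0.001
```

```bash
python3 to.py 0.427 -0.027 0.098 0.077
```

```text
t 4.05 pos [ 0.4279 -0.0273  0.0987] F [-7.26  1.77 16.83] open 0.001
turn [ 0.    -0.001  0.005] shift mm [-0.8 -0.4  0.7]
```

The force of 17 N shows the paddle is on its stop. I'll check the vials and the lid before releasing.

```bash
python3 - <<'E'
from h import *
c=cam('side','s4.png');t=cam('top','t4.png')
cv2.imwrite('pics/c5.png',np.hstack([cv2.resize(cv2.imread('pics/s4.png')[120:260,140:300],(400,350)),cv2.resize(cv2.imread('pics/t4.png')[60:200,210:370],(400,350))]))
R=lambda w:np.array([[np.cos(w),-np.sin(w)],[np.sin(w),np.cos(w)]])
o=np.array([.427,-.0273])+R(.077)@[.124,0]
H=lambda p:np.r_[R(.077).T@(p[:2]-o),p[2]].round(4)
for n,u,v in[('amber',172,202),('clear',192,202),('lidedge',227,135),('lidedge2',224,167)]:print(n,H(world(c,u,v)))
print(manip.state()['wrist_force'],manip.state()['time_s'])
E
```

```text
amber [ 0.2321 -0.0034  0.0426]
clear [ 0.1869 -0.0179  0.0266]
lidedge [ 0.0855 -0.0447  0.2201]
lidedge2 [0.0835 0.0516 0.2164]
[-7.22023354  0.70216344 17.23590145] 4.15
```

View pics/c5.png

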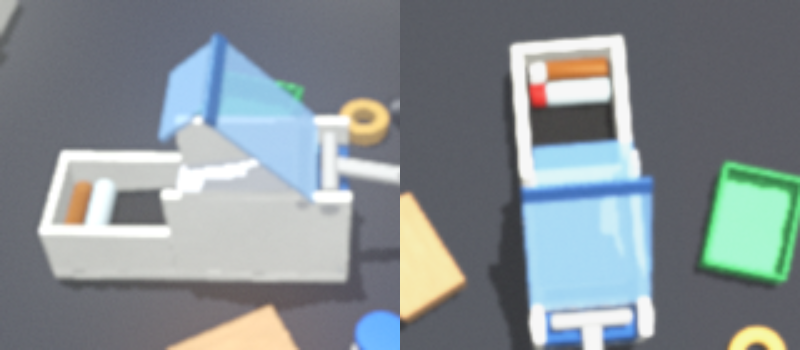

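The lid edge is at z 0.220, fully open. Both vials lie side by side at the tray's far end. Now I'll raise slowly at about 20 mm/s.

>>> drive_tool(commands=[0,0,0,0,0,-1.5,0,0,0,0,0,0,-3.5,0,0,0,0,0,0,-6,0,0,0,0,0,0,-8.5,0,0,0,0,0,0,-11,0])

```text
time_s: 4.78
eef_pos: [0.4276, -0.0273, 0.1085]
ee_rot: [[0.997, 0.082, -0.0], [0.082, -0.997, -0.0], [-0.0, 0.0, -1.0]]
wrist_force: [-2.0, -0.3, 0.7]
opening: -0.003
```

>>> drive_tool(commands=[0,0,0,0,0,-2.5,0,0,0,0,0,0,-5,0,0,0,0,0,0,-7.5,0,0,0,0,0,0,-10,0,0,0,0,0,0,-12.5,0])

```text
time_s: 5.4
eef_pos: [0.4276, -0.0273, 0.121]
ee_rot: [[0.997, 0.082, 0.0], [0.082, -0.997, 0.0], [0.0, -0.0, -1.0]]
wrist_force: [-3.1, -0.8, 2.5]
opening: 0.002
```

>>> drive_tool(commands=[0,0,0,0,0,-2.5,0,0,0,0,0,0,-5,0,0,0,0,0,0,-7.5,0,0,0,0,0,0,-10,0,0,0,0,0,0,-12.5,0])

```text
time_s: 6.02
eef_pos: [0.4278, -0.0273, 0.1336]
ee_rot: [[0.997, 0.082, 0.0], [0.082, -0.997, 0.0], [0.0, 0.0, -1.0]]
wrist_force: [2.7, -0.1, 3.1]
opening: 0.001
```

>>> drive_tool(commands=[0,0,0,0,0,-2,0,0,0,0,0,0,-4,0,0,0,0,0,0,-6,0,0,0,0,0,0,-8,0,0,0,0,0,0,-10,0])

```text
time_s: 6.65
eef_pos: [0.4276, -0.0273, 0.1434]
ee_rot: [[0.997, 0.082, 0.0], [0.082, -0.997, -0.0], [0.0, 0.0, -1.0]]
wrist_force: [2.5, 0.9, 2.3]
opening: -0.001
```

>>> drive_tool(commands=[0,0,0,0,0,-1.5,0,0,0,0,0,0,-3,0,0,0,0,0,0,-4.5,0,0,0,0,0,0,-6,0,0,0,0,0,0,-7.5,0])

```text
time_s: 7.28
eef_pos: [0.4274, -0.0273, 0.1507]
ee_rot: [[0.997, 0.082, -0.001], [0.082, -0.997, 0.0], [-0.001, -0.0, -1.0]]
wrist_force: [-0.3, 0.8, 0.3]
opening: 0.005
```

>>> drive_tool(commands=[0,0,0,0,0,-1.5,0,0,0,0,0,0,-3,0,0,0,0,0,0,-5,0,0,0,0,0,0,-8,0,0,0,0,0,0,-12,0])

```text
time_s: 7.9
eef_pos: [0.4276, -0.0273, 0.163]
ee_rot: [[0.997, 0.082, -0.0], [0.082, -0.997, 0.0], [-0.0, -0.0, -1.0]]
wrist_force: [-0.3, 0.7, 0.1]
opening: -0.002
```

>>> drive_tool(commands=[0,0,0,0,0,-15,0,0,0,0,0,0,-30,0,0,0,0,0,0,-50,0,0,0,0,0,0,-65,0,0,0,0,0,0,-70,0])

```text
time_s: 8.52
eef_pos: [0.4279, -0.0273, 0.2342]
ee_rot: [[0.997, 0.082, 0.001], [0.082, -0.997, -0.0], [0.001, 0.0, -1.0]]
wrist_force: [0.8, -0.6, -0.3]
opening: -0.002
```

```bash
python3 - <<'E'
from h import *
c=cam('side','s6.png');t=cam('top','t6.png')
cv2.imwrite('pics/c6.png',np.hstack([cv2.resize(cv2.imread('pics/s6.png')[100:280,140:370],(460,360)),cv2.resize(cv2.imread('pics/t6.png')[60:240,210:370],(320,360))]))
c0=np.load('side0.npz')
R=lambda w:np.array([[np.cos(w),-np.sin(w)],[np.sin(w),np.cos(w)]])
o=np.array([.427,-.0273])+R(.077)@[.124,0]
H=lambda p:np.r_[R(.077).T@(p[:2]-o),p[2]].round(4)
for n,u,v in[('amber',172,202),('clear',180,202),('lid',215,182),('lid',235,182),('paddle',319,178),('paddle',324,181)]:print(n,H(world(c,u,v)),H(world(c0,u,v)))
s=manip.state();print(s['wrist_force'],s['time_s'],s['eef_pos'])
E
```

```text
amber [ 0.2315 -0.0021  0.0442] [ 0.2389 -0.0197  0.0235]
clear [ 0.2111 -0.001   0.0459] [ 0.2185 -0.0201  0.0234]
lid [0.1148 0.0101 0.1298] [0.115  0.0096 0.1293]
lid [0.0698 0.0088 0.1292] [0.0698 0.0088 0.1292]
paddle [-1.187e-01  1.000e-04  1.361e-01] [-0.118   0.0034  0.1394]
paddle [-0.1278  0.014   0.1408] [-0.1281  0.0129  0.1398]
[ 0.55213477  0.6050005  -0.33604297] 8.625 [ 0.42770843 -0.02733852  0.23318462]
```

View pics/c6.png

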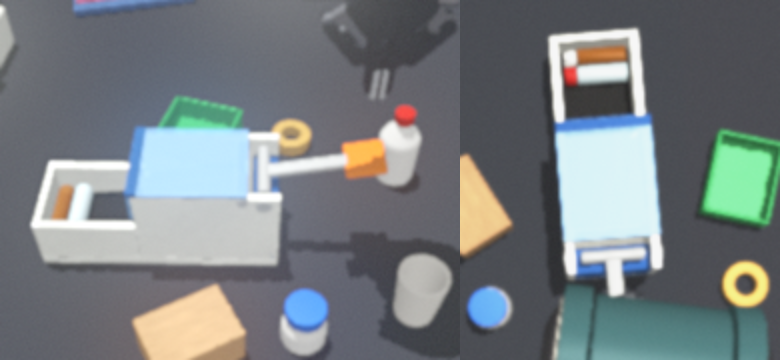

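The lid is shut at (190,160), the paddle is back up at (363,157), both vials are at rest at the tray end, and the fingers are well clear. I'm handing in the job.

```bash
python3 -c "
from station import manip
print(manip.close_job())"
```

```text
the job is handed in; nothing more can be done
None
```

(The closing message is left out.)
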